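# Turn the jar carousel until the yellow jar faces the pointer

### The arm

A 7-joint arm with a two-finger parallel gripper is mounted at the origin on a cart in front of the work surface, level with it; the furniture and walls round the work are solid. World frame = base frame: x ahead of the robot, y to its left, z up, the work surface at z = 0. Lengths are in m, angles in rad, forces in N, time in s.
With the tool pointing down it reaches from about 0.425 to 0.925 m from the base axis. Payload 6.8 kg.
Tool frame: the origin (TCP) lies on the mounting face of the last link; the fingertips stand 173 mm ahead of it and the grasp point (between the pads) lies 155 mm ahead of it; z points along the fingers, y is the line along which they close (so a half turn about z gives the same grasp; the last joint's range is limited). The gripper opens to 85 mm and grips with 20 to 120 N. Pads are 22 mm wide; open, the fingers measure 114 mm over their backs; the gripper's body (76 mm by 85 mm) begins 54 mm behind the grasp point. The pads swing forward as they close: fully open they stand 13 mm farther back than shut.
Start: joints at [1.115, 0.477, 0.022, 1.555, -0.011, 1.109, -0.083], TCP at [0.23, -0.635, 0.405] pointing down, gripper open.
Joint ranges: [-2.96, 2.96], [-0.34, 2.1], [-1.41, 1.46], [0.24, 2.44], [-1.37, 4.51], [0.17, 1.92], [-2.96, 2.96]. Speed limits (rad/s): [2.39, 2.39, 3.14, 3.14, 3.14, 3.14, 3.14].

### API

Orientations are given as a unit quaternion [w, x, y, z].
In Python, from station import bot gives the robot as it stands. The module is installed in compiled form; this text tells all that it offers.
- The arm moves only by the shell command python3 -m pendant 'ROWS' [FORCE]. ROWS is JSON, a list of rows, each a list of 5 numbers: the finger opening in m, from 0 to 0.0854, then the shift along the tool's x, y, z in m, then the turn about the tool's z in degrees. In form: [[jaw, x, y, z, yaw], ...]. A call has 1 to 12 rows; each row shifts and turns the commanded pose from where the row before left it, along the tool's axes as they then stand; what a row does not reach is not made up. A row lasts 1/12 s, in which the tool goes at most 41.7 mm and 7.16 degrees, less where a joint would pass 70% of its speed; a pose out of reach is approached as far as the arm can. A call with a gripper value outside its range is refused whole. The fingers move at their own pace and stop on an object; FORCE is the grip in N (left out, the last holds). Time passes only in rows, so rows that do not move let the fingers close. It gives the time, the measured TCP pose, the force, the opening and the grip force at its end, in the units of the state.
- bot.get_obs(): the state, without advancing time (a new reading comes with each control period).
- bot.read_camera(name): name is "scene" or "top" or "wrist"; returns (picture, depth): 384x512x3 uint8, blue, green, red; 384x512 float32, m along the optical axis (not along the pixel's ray), 0 where there is no reading.
- bot.camera_model(name): a dict with "intrinsics" (3x3 intrinsics, pixels), "R" (3x3) and "t" (3): a world point X has camera coordinates R X + t. Camera axes: x right, y down, z forward; pixel columns grow to the right and rows downward; lengths in m; the calibration is good to about 2 mm. A picture is of the moment at which its call begins: read the wrist's pose just before it. camera_model takes no time and is no camera call; for the wrist camera it gives the pose at the moment of the call.
- bot.hand_in(): hands the job in; it is judged then, once.
Trained networks look in the newest picture that a camera, given by its name, has taken for a name from the list of things; names that differ only in an ending like _2 or _b are one class to them, and where a whole thing is asked for, a point or a joint stands for the part that bears it (a point fixed in the world has none). Each returns a list of dicts, best first, with "score" (0 to 1); they miss things now and then, are a little off and sometimes report something else, mostly with a low value. They report only what shows in the picture. A call takes as long as a camera call. They do not tell look-alikes from the thing itself.
- bot.boxes_of(name, camera): "at" ([column, row] in pixels, amid what is visible of it).
- bot.trace(name, camera): "mask" (384x512 bool, what is visible of it) and "at" ([column, row] in pixels, amid what is visible of it).
- bot.pinpoint(name, camera): "at" ([column, row] in pixels: a listed point, or the origin of a listed thing).
The state is a dict: "t": time; "q": joint angles; "joint_vel": joint speeds; "joint_torque": joint torques, N m; "eef_pos": TCP position; "tool_rot": TCP orientation; "contact_force": force on the tool from outside, world axes, zero at the start; "torque": the same for the moment, N m; "gripper_width": opening from 0.0 (shut) to 1.0 (fully open); "grasp_force": force on a finger pad.
Only numpy, scipy, OpenCV 4.12 (cv2) and the standard library are available. Lean on these libraries where they do the work, as an engineer would, in place of code of your own. Each camera call takes 0.05 s, during which the arm holds its last target. There are 200 camera calls.

### The job

Turn the jar carousel so that the yellow jar stands at the front, in line with the red arrow on the carousel's foot. Push the turntable round gently with the fingertips at its rim, against the upright pegs, without gripping it; do not touch or lift any jar, leave everything else on the bench where it is, and finish clear of it all with the turntable at rest.

Things in the scene. Friction and masses are not known exactly. Their poses are not given: they have to be found in the camera images.
- carousel_base: fixed black foot of the jar carousel; origin on the turning axis at bench level. A narrow black tongue, 34 mm wide and 8 mm high, with a red arrow on it (12.5 mm high, its head towards the plate) runs out along the foot's -x axis to 190 mm from the axis: this is the front. It faces the robot roughly (yaw differs by up to 0.35 rad).
- pointer (a point): the red arrow on the tongue, 160 mm from the turning axis, 12.5 mm above the bench
- turntable_center (a point): centre of the white round turntable, on the axis, on the plate's top face, 28 mm above the bench; the plate has a radius of 135 mm and is 10 mm thick, with nothing under its rim but the foot and tongue. It turns freely without end either way about the vertical axis with some friction (about 1.2 N pushed at a peg) and stays where it is left, without coasting noticeably.
- peg_1 (a point): top of one of four identical upright finger pegs (black rubber sleeve, 14 mm thick) fixed at the turntable's rim, 123 mm from the axis, each half-way between two jars, 45 degrees round from them; 56 mm tall above the plate, top 84 mm above the bench; for pushing the turntable round
- peg_2 (a point): top of one of four identical upright finger pegs (black rubber sleeve, 14 mm thick) fixed at the turntable's rim, 123 mm from the axis, each half-way between two jars, 45 degrees round from them; 56 mm tall above the plate, top 84 mm above the bench; for pushing the turntable round
- peg_3 (a point): top of one of four identical upright finger pegs (black rubber sleeve, 14 mm thick) fixed at the turntable's rim, 123 mm from the axis, each half-way between two jars, 45 degrees round from them; 56 mm tall above the plate, top 84 mm above the bench; for pushing the turntable round
- peg_4 (a point): top of one of four identical upright finger pegs (black rubber sleeve, 14 mm thick) fixed at the turntable's rim, 123 mm from the axis, each half-way between two jars, 45 degrees round from them; 56 mm tall above the plate, top 84 mm above the bench; for pushing the turntable round
- jar_yellow_center (a point): centre, half-way up, of the loose sample jar with yellow contents and yellow lid: 48 mm thick, 74 mm tall, top 102 mm above the bench, standing in one of four low seat rings (8 mm high) on the turntable, 70 mm from the axis and 90 degrees apart; which jar is in which seat differs
- jar_blue_center (a point): centre, half-way up, of the loose sample jar with blue contents and blue lid: 48 mm thick, 78 mm tall, top 106 mm above the bench, standing in one of four low seat rings (8 mm high) on the turntable, 70 mm from the axis and 90 degrees apart; which jar is in which seat differs
- jar_red_center (a point): centre, half-way up, of the loose sample jar with red contents and red lid: 48 mm thick, 74 mm tall, top 102 mm above the bench, standing in one of four low seat rings (8 mm high) on the turntable, 70 mm from the axis and 90 degrees apart; which jar is in which seat differs
- jar_black_center (a point): centre, half-way up, of the loose sample jar with black contents and black lid: 48 mm thick, 78 mm tall, top 106 mm above the bench, standing in one of four low seat rings (8 mm high) on the turntable, 70 mm from the axis and 90 degrees apart; which jar is in which seat differs
- the_weight_500: bystander: large brass check weight, 37 mm across, 50 high; origin at the centre of its underside
- the_weight_200: bystander: small brass check weight, 28 mm across, 38 high; origin at the centre of its underside
- the_dropper_bottle: bystander: brown dropper bottle, 35 mm across, 112 high; origin at the centre of its underside
- the_label_tin: bystander: white screw-lid tub, 69 mm across, 103 high; origin at the centre of its underside
Not all that is in view belongs to the job. What is shaped like the part that bears jar_black_center but purple or turquoise is not meant.

How it is judged:
At the end, for the whole second after the job is handed in: The yellow jar is on the pointer's side of the axis, its centre within 8 mm of the line from the axis through the red arrow (about 6.5 degrees), at rest; all four jars stand upright in their seats; the bystanders are within 20 mm of where they stood (y of jar_yellow_center in the frame of carousel_base between -0.008 and 0.008 m and x of jar_yellow_center in the frame of carousel_base below -0.055 m and linear speed of jar_yellow below 0.01 m/s and horizontal distance between jar_yellow_center and turntable_center between 0.06 and 0.08 m and angle between each of jar_yellow_center, jar_blue_center, jar_red_center, jar_black_center's own z axis and vertical below 0.1 rad and height (world z) of each of jar_yellow_center, jar_blue_center, jar_red_center, jar_black_center below 0.075 m and horizontal distance between jar_blue_center and turntable_center between 0.06 and 0.08 m and horizontal distance between jar_red_center and turntable_center between 0.06 and 0.08 m and horizontal distance between jar_black_center and turntable_center between 0.06 and 0.08 m and distance of each of the_weight_500, the_weight_200, the_dropper_bottle, the_label_tin from where it was at the start of the episode below 0.02 m); the robot touches nothing.
It fails at once if the robot touches a jar (contact force between any of the fingers, the arm and jar_yellow above 0.5 N or contact force between any of the fingers, the arm and jar_blue above 0.5 N or contact force between any of the fingers, the arm and jar_red above 0.5 N or contact force between any of the fingers, the arm and jar_black above 0.5 N).
It fails at once if a jar is lifted or tipped (height (world z) of any of jar_yellow_center, jar_blue_center, jar_red_center, jar_black_center above 0.085 m or angle between any of jar_yellow_center, jar_blue_center, jar_red_center, jar_black_center's own z axis and vertical above 0.25 rad).
It fails at once if the turntable is gripped or shoved with more than 25 N (contact force between any of the fingers, the arm and turntable above 25 N).
It fails at once if a bystander is moved by more than 20 mm or lifted (distance of any of the_weight_500, the_weight_200, the_dropper_bottle, the_label_tin from where it was at the start of the episode above 0.02 m).
It also fails if it takes over 48 s, if anything falls off the work surface, if the arm or the gripper's body presses on something with over 40 N, if the wrist force passes 120 N, or if a joint passes its speed limit or range.

## Working session

There is one attempt and no reset: what is moved stays moved. The work goes in short steps, Python scripts to look and compute and a shell command to move; the robot and the scene stay as the last step left them, time stands still between calls to the robot, and variables do not carry over. Pictures are saved under pics/ and viewed, at most 10 in all, crops included, and the job is handed in when it is done.

```bash
mkdir -p pics; cat > h.py <<'E'
import numpy as np, cv2
from station import bot
def ray(cam,uv,z):
    m=bot.camera_model(cam);K=np.array(m["intrinsics"]);R=np.array(m["R"]);t=np.array(m["t"])
    c=-R.T@t; d=R.T@np.linalg.inv(K)@np.array([uv[0],uv[1],1.0]); s=(z-c[2])/d[2]; return c+s*d
def proj(cam,X):
    m=bot.camera_model(cam);p=np.array(m["intrinsics"])@(np.array(m["R"])@np.array(X)+np.array(m["t"]));return p[:2]/p[2]
E
python3 - <<'E'
from h import *
s=bot.get_obs();print(s['t'],s['eef_pos'],s['tool_rot'],s['gripper_width'])
im={}
for c in("top","scene"):
    p,d=bot.read_camera(c);im[c]=p;cv2.imwrite(f"pics/{c}0.png",p)
Z=dict(turntable_center=.028,pointer=.0125,peg_1=.084,jar_yellow_center=.065,jar_blue_center=.067,jar_red_center=.065,jar_black_center=.067,the_weight_500=0,the_weight_200=0,the_dropper_bottle=0,the_label_tin=0,carousel_base=0)
for n,z in Z.items():
    for r in bot.pinpoint(n,"top")[:6]: print(n,round(r['score'],2),np.round(r['at']),ray("top",r['at'],z).round(3))
E
```

```text
0.0 [ 0.22996869 -0.63432053  0.40372105] [-8.88325072e-04  9.84918645e-01  1.73015694e-01 -2.09049432e-04] 1.0027938376435201
turntable_center 0.74 [255. 188.] [0.576 0.003 0.028]
turntable_center 0.28 [250. 175.] [0.62  0.019 0.028]
turntable_center 0.22 [351. 204.] [ 0.515 -0.317  0.028]
pointer 0.72 [265. 240.] [ 0.401 -0.026  0.012]
peg_1 0.78 [266. 155.] [ 0.676 -0.034  0.084]
peg_1 0.68 [218. 183.] [0.588 0.12  0.084]
peg_1 0.64 [295. 202.] [ 0.521 -0.125  0.084]
peg_1 0.62 [254. 229.] [0.439 0.008 0.084]
jar_yellow_center 0.45 [276. 181.] [ 0.595 -0.068  0.065]
jar_blue_center 0.53 [272. 206.] [ 0.511 -0.052  0.067]
jar_red_center 0.78 [240. 201.] [0.532 0.053 0.065]
jar_black_center 0.73 [249. 176.] [0.611 0.021 0.067]
jar_black_center 0.6 [186. 179.] [0.605 0.23  0.067]
jar_black_center 0.51 [327. 175.] [ 0.611 -0.235  0.067]
jar_black_center 0.41 [264. 240.] [ 0.402 -0.022  0.067]
the_weight_500 0.42 [347. 179.] [ 0.606 -0.316  0.   ]
the_weight_500 0.38 [349. 205.] [ 0.516 -0.318  0.   ]
the_weight_200 0.42 [347. 179.] [ 0.606 -0.316  0.   ]
the_weight_200 0.38 [349. 205.] [ 0.516 -0.318  0.   ]
the_dropper_bottle 0.48 [342. 154.] [ 0.693 -0.303  0.   ]
the_label_tin 0.9 [162. 153.] [0.712 0.327 0.   ]
```

View pics/top0.png

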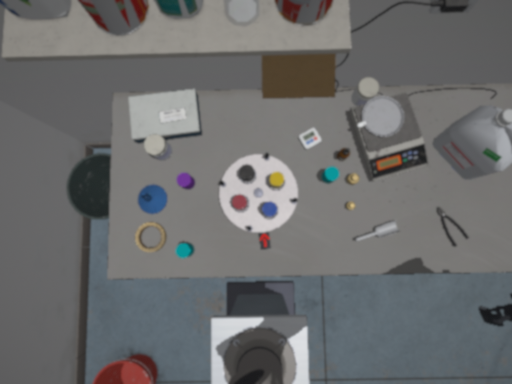

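View pics/scene0.png

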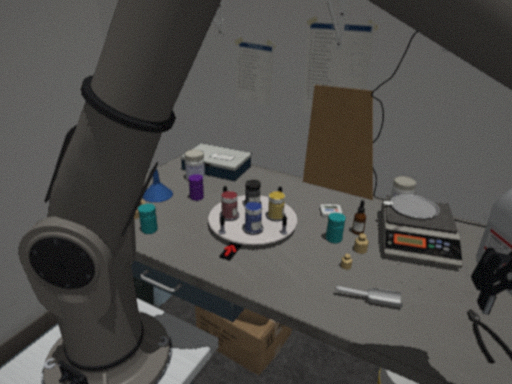

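Top view: the turntable is near (258,193) and the yellow jar is on it at (276,180). The four pegs are at (266,155), (218,190), (295,202) and (250,229), and the arrow is at (265,240). The purple (186,180) and turquoise (330,174), (185,250) jars stand off the plate, so they are decoys. The axis is about (0.556, -0.008), and the yellow jar needs about 116° clockwise. I'll push the far-right peg on its trailing side.

```bash
python3 -m pendant '[[0,0,0,0,-7.15],[0,0,0,0,-7.15],[0,0,0,0,-7.15],[0,0,0,0,-7.15],[0,0,0,0,-7.15],[0,0,0,0,-7.15],[0,0,0,0,-7.15],[0,0,0,0,-7.15],[0,0,0,0,-7.15],[0,0,0,0,-7.15]]' 20
python3 -m pendant '[[0,0.034,0.022,0,0],[0,0.034,0.022,0,0],[0,0.034,0.022,0,0],[0,0.034,0.022,0,0],[0,0.034,0.022,0,0],[0,0.034,0.022,0,0],[0,0.034,0.022,0,0],[0,0.034,0.022,0,0],[0,0.034,0.022,0,0],[0,0.034,0.022,0,0],[0,0.034,0.022,0,0],[0,0,0,0,0]]'
cat > look.py <<'E'
import sys; from h import *
from scipy.optimize import least_squares
c=sys.argv[1]; s=bot.get_obs(); print(s['t'],np.round(s['eef_pos'],3),np.round(s['tool_rot'],3),np.round(s['q'],2),np.round(s['contact_force'],1))
p,d=bot.read_camera(c);cv2.imwrite(f"pics/{sys.argv[2]}.png",p)
M=bot.camera_model(c);
Z=dict(turntable_center=.028,pointer=.0125,peg_1=.084,jar_yellow_center=.065,jar_blue_center=.067,jar_red_center=.065,jar_black_center=.067)
for n,z in Z.items():
    for r in bot.pinpoint(n,c)[:5]:
        X=ray(c,r['at'],z); v=X[:2]-[.556,-.008]
        print(n,round(r['score'],2),np.round(r['at']),X.round(4),'r',np.hypot(*v).round(3),'ang',np.degrees(np.arctan2(v[1],v[0])).round(1))
E
python3 look.py wrist w1
```

```text
t: 1.53
eef_pos: [0.23, -0.6346, 0.4048]
tool_rot: [0.0, 0.696, 0.718, -0.0]
contact_force: [-0.1, -0.4, 0.5]
gripper_width: -0.002
grasp_force: 0.0
t: 2.53
eef_pos: [0.4669, -0.2464, 0.4056]
tool_rot: [0.0, 0.694, 0.72, 0.002]
contact_force: [0.7, 0.0, 1.2]
gripper_width: 0.002
grasp_force: 0.0
2.5333 [ 0.467 -0.246  0.406] [0.    0.694 0.72  0.002] [ 0.76  0.27 -0.46  1.88  0.13  1.02  0.28] [0.7 0.  1.2]
peg_1 0.9 [331.  29.] [ 0.5258 -0.1343  0.084 ] r 0.13 ang -103.5
jar_black_center 0.76 [388. 172.] [ 0.5972 -0.2546  0.067 ] r 0.25 ang -80.5
```

View pics/w1.png

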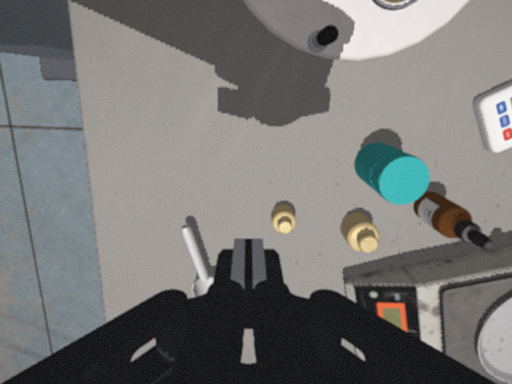

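The wrist view shows the shut fingers at (248,260), one peg top at (327,36), the plate edge at top right and the turquoise decoy at (390,172). I'll move nearer to see the whole plate.

```bash
python3 -m pendant '[[0,0.025,0.02,0,0],[0,0.025,0.02,0,0],[0,0.025,0.02,0,0],[0,0.025,0.02,0,0],[0,0.02,0.01,0,0],[0,0,0,0,0],[0,0,0,0,0]]'
python3 look.py wrist w2
```

```text
t: 3.52
eef_pos: [0.5499, -0.1319, 0.4046]
tool_rot: [-0.0, 0.698, 0.716, 0.0]
contact_force: [-0.7, -1.3, -0.2]
gripper_width: 0.001
grasp_force: 0.0
3.5167 [ 0.55  -0.132  0.405] [-0.     0.698  0.716  0.   ] [ 0.53  0.34 -0.5   1.79  0.19  1.05 -0.02] [-0.7 -1.3 -0.2]
turntable_center 0.85 [262.  30.] [ 0.5599 -0.0073  0.028 ] r 0.004 ang 10.2
pointer 0.59 [104.  50.] [ 0.4023 -0.0269  0.0125] r 0.155 ang -173.0
peg_1 0.86 [230. 165.] [ 0.5338 -0.1256  0.084 ] r 0.12 ang -100.7
peg_1 0.69 [411.  65.] [ 0.6814 -0.0384  0.084 ] r 0.129 ang -13.6
jar_black_center 0.79 [301. 263.] [ 0.608  -0.2328  0.067 ] r 0.231 ang -77.0
```

View pics/w2.png

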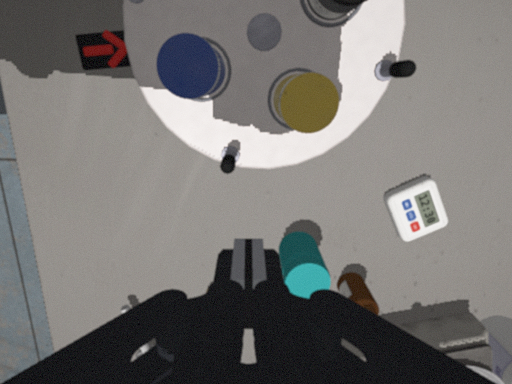

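The wrist view shows the yellow jar at (308,102), on the plate beside peg A at (405,68), with the arrow at (105,50). The turquoise decoy stands off the plate at (303,263). The refined axis is (0.560, -0.007), with peg A at -14°, the yellow jar at about -58.5° and the arrow at -173°. I'll go above the trailing side of peg A (angle +2°) and descend.

```bash
python3 -m pendant '[[0,0.021,0.0227,0,0],[0,0.021,0.0227,0,0],[0,0.021,0.0227,0,0],[0,0.021,0.0227,0,0],[0,0.021,0.0227,0,0],[0,0.021,0.0227,0,0],[0,0,0,0,0],[0,0,0,0,0],[0,0,0,0.02,0],[0,0,0,0.02,0],[0,0,0,0,0]]'
python3 look.py wrist w3
```

```text
t: 4.83
eef_pos: [0.6809, -0.0053, 0.3606]
tool_rot: [-0.002, 0.699, 0.715, -0.003]
contact_force: [-0.5, -0.6, -1.4]
gripper_width: -0.002
grasp_force: 0.0
4.8333 [ 0.681 -0.005  0.361] [-0.002  0.699  0.715 -0.003] [ 0.25  0.58 -0.49  1.55  0.29  1.1  -0.29] [-0.5 -0.6 -1.4]
turntable_center 0.78 [123. 169.] [ 0.564  -0.0058  0.028 ] r 0.008 ang 15.5
peg_1 0.95 [ 80. 311.] [ 0.5358 -0.1235  0.084 ] r 0.117 ang -99.9
peg_1 0.63 [124.  18.] [0.5976 0.1154 0.084 ] r 0.13 ang 71.4
peg_1 0.59 [250. 227.] [ 0.6866 -0.0374  0.084 ] r 0.134 ang -12.7
jar_yellow_center 0.86 [153. 247.] [ 0.6003 -0.0678  0.065 ] r 0.074 ang -53.5
jar_blue_center 0.95 [ 42. 219.] [ 0.5055 -0.0412  0.067 ] r 0.06 ang -146.7
jar_red_center 0.76 [ 56. 101.] [0.5325 0.0589 0.065 ] r 0.071 ang 109.4
```

View pics/w3.png

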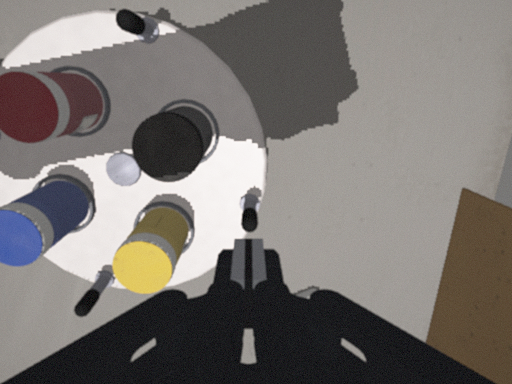

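The fingers at (248,240) are in line with peg A, whose top is at (250,225), about 32 mm behind it and clear of the black jar at (170,145). Now the descent, then a slow start of the arc.

```bash
python3 -m pendant '[[0,0,0.0005,0.02,0],[0,0,0.0005,0.02,0],[0,0,0.001,0.02,0],[0,0,0.001,0.02,0],[0,0,0,0.02,0],[0,0,0,0.02,0],[0,0,0,0.01,0],[0,0,0,0,0],[0,0,0,0,0]]'
python3 -m pendant '[[0,-0.0042,-0.0001,0,2],[0,-0.0042,-0.0001,0,2],[0,-0.0042,-0.0001,0,2],[0,-0.0042,-0.0001,0,2],[0,-0.0042,-0.0001,0,2],[0,-0.0042,-0.0001,0,2],[0,-0.0042,-0.0001,0,2],[0,-0.0042,-0.0001,0,2],[0,0,0,0,0]]'
python3 look.py top t4
```

```text
t: 5.98
eef_pos: [0.6859, -0.003, 0.235]
tool_rot: [-0.0, 0.698, 0.716, 0.0]
contact_force: [0.4, 0.3, -0.0]
gripper_width: 0.002
grasp_force: 0.0
t: 6.73
eef_pos: [0.6814, -0.0377, 0.2347]
tool_rot: [0.0, 0.792, 0.61, -0.001]
contact_force: [0.6, 0.0, -0.4]
gripper_width: -0.001
grasp_force: 0.0
6.7333 [ 0.681 -0.038  0.235] [ 0.     0.792  0.61  -0.001] [ 0.22  0.7  -0.38  1.64  0.32  0.87 -0.54] [ 0.6  0.  -0.4]
turntable_center 0.82 [256. 191.] [0.566 0.002 0.028] r 0.014 ang 45.0
turntable_center 0.32 [269. 157.] [ 0.682  -0.0472  0.028 ] r 0.132 ang -17.3
pointer 0.49 [264. 242.] [ 0.3935 -0.0219  0.0125] r 0.163 ang -175.1
peg_1 0.97 [242. 229.] [0.4389 0.0476 0.084 ] r 0.13 ang 154.6
peg_1 0.97 [292. 205.] [ 0.5128 -0.1138  0.084 ] r 0.114 ang -112.2
peg_1 0.72 [224. 173.] [0.6207 0.1018 0.084 ] r 0.127 ang 59.5
peg_1 0.67 [272. 155.] [ 0.676  -0.0531  0.084 ] r 0.128 ang -20.6
jar_yellow_center 0.16 [351. 180.] [ 0.5938 -0.3136  0.065 ] r 0.308 ang -82.9
jar_blue_center 0.51 [266. 211.] [ 0.4967 -0.0319  0.067 ] r 0.064 ang -158.0
jar_red_center 0.77 [237. 200.] [0.5327 0.0621 0.065 ] r 0.074 ang 108.4
jar_black_center 0.81 [331. 176.] [ 0.6071 -0.2461  0.067 ] r 0.244 ang -77.9
jar_black_center 0.79 [252. 170.] [0.6337 0.0117 0.067 ] r 0.08 ang 14.2
jar_black_center 0.71 [186. 250.] [0.3756 0.2297 0.067 ] r 0.298 ang 127.2
jar_black_center 0.64 [186. 179.] [0.6071 0.229  0.067 ] r 0.242 ang 77.8
```

The turntable turns with negligible force. I'll continue the arc.

```bash
python3 -m pendant '[[0,-0.0085,-0.0003,0,4],[0,-0.0085,-0.0003,0,4],[0,-0.0085,-0.0003,0,4],[0,-0.0085,-0.0003,0,4],[0,-0.0085,-0.0003,0,4],[0,-0.0085,-0.0003,0,4],[0,-0.0085,-0.0003,0,4],[0,-0.0085,-0.0003,0,4],[0,-0.0085,-0.0003,0,4],[0,-0.0085,-0.0003,0,4],[0,-0.0085,-0.0003,0,4],[0,0,0,0,0]]'
python3 -c "
from h import *
s=bot.get_obs();v=np.array(s['eef_pos'])[:2]-[.562,-.0065];print(np.hypot(*v),np.degrees(np.arctan2(v[1],v[0])),np.round(s['q'],2))"
```

```text
t: 8.13
eef_pos: [0.6263, -0.1108, 0.2347]
tool_rot: [0.0, 0.963, 0.269, -0.001]
contact_force: [-0.9, 0.8, -0.5]
gripper_width: 0.001
grasp_force: 0.0
0.122518032144647 -58.36141979501218 [ 0.22  0.61 -0.19  1.77  0.16  0.77 -1.08]
```

```bash
python3 -m pendant '[[0,-0.0085,-0.0003,0,4],[0,-0.0085,-0.0003,0,4],[0,-0.0085,-0.0003,0,4],[0,-0.0085,-0.0003,0,4],[0,-0.0085,-0.0003,0,4],[0,-0.0085,-0.0003,0,4],[0,-0.0085,-0.0003,0,4],[0,-0.0085,-0.0003,0,4],[0,-0.0085,-0.0003,0,4],[0,-0.0085,-0.0003,0,4],[0,-0.0085,-0.0003,0,4],[0,0,0,0,0]]'
python3 -c "
from h import *
s=bot.get_obs();v=np.array(s['eef_pos'])[:2]-[.562,-.0065];print(np.hypot(*v),np.degrees(np.arctan2(v[1],v[0])),np.round(s['q'],2))"
python3 look.py wrist w5; python3 look.py top t5
```

```text
t: 9.13
eef_pos: [0.5363, -0.124, 0.2347]
tool_rot: [0.0, 0.994, -0.109, -0.001]
contact_force: [-0.3, 0.7, 0.3]
gripper_width: 0.003
grasp_force: 0.0
0.12032495713349016 -102.3445071907339 [ 0.12  0.5  -0.01  1.99  0.01  0.66 -1.68]
9.1333 [ 0.536 -0.124  0.235] [ 0.     0.994 -0.109 -0.001] [ 0.12  0.5  -0.01  1.99  0.01  0.66 -1.68] [-0.3  0.7  0.3]
jar_black_center 0.61 [480.  27.] [ 0.6168 -0.2299  0.067 ] r 0.23 ang -74.7
9.5333 [ 0.537 -0.125  0.235] [-0.     0.994 -0.109  0.   ] [ 0.12  0.5  -0.01  1.98  0.01  0.66 -1.68] [-0.9  0.4 -0.2]
turntable_center 0.66 [258. 190.] [ 0.5716 -0.0059  0.028 ] r 0.016 ang 7.8
pointer 0.75 [262. 240.] [ 0.4016 -0.0184  0.0125] r 0.155 ang -176.2
peg_1 0.82 [245. 227.] [0.4457 0.0367 0.084 ] r 0.119 ang 158.0
peg_1 0.77 [271. 159.] [ 0.6651 -0.0512  0.084 ] r 0.117 ang -21.6
peg_1 0.74 [223. 176.] [0.6103 0.1061 0.084 ] r 0.126 ang 64.5
peg_1 0.67 [293. 205.] [ 0.514  -0.1176  0.084 ] r 0.117 ang -111.0
jar_yellow_center 0.6 [348. 206.] [ 0.5067 -0.2989  0.065 ] r 0.295 ang -99.6
jar_yellow_center 0.53 [269. 211.] [ 0.4957 -0.04    0.065 ] r 0.068 ang -152.0
jar_blue_center 0.59 [236. 200.] [0.5346 0.0672 0.067 ] r 0.078 ang 105.9
jar_red_center 0.56 [252. 170.] [0.6314 0.0134 0.065 ] r 0.078 ang 15.9
jar_black_center 0.76 [280. 178.] [ 0.6019 -0.0784  0.067 ] r 0.084 ang -56.9
jar_black_center 0.68 [185. 253.] [0.3664 0.2328 0.067 ] r 0.306 ang 128.2
jar_black_center 0.51 [187. 182.] [0.5975 0.2272 0.067 ] r 0.239 ang 80.0
jar_black_center 0.49 [329. 173.] [ 0.6156 -0.2409  0.067 ] r 0.24 ang -75.7
```

View pics/w5.png

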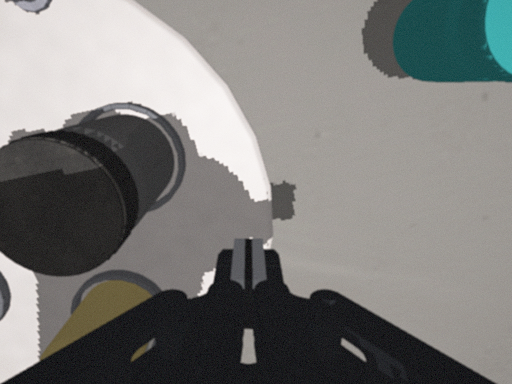

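The wrist view shows the fingers behind the peg, which is hidden by them. The black jar at (80,200) and the yellow jar at (90,330) are both clear. About 17° remain, so I'll push 16°, back off, lift clear and measure.

```bash
python3 -m pendant '[[0,-0.0042,-0.0001,0,2],[0,-0.0042,-0.0001,0,2],[0,-0.0042,-0.0001,0,2],[0,-0.0042,-0.0001,0,2],[0,-0.0042,-0.0001,0,2],[0,-0.0042,-0.0001,0,2],[0,-0.0042,-0.0001,0,2],[0,-0.0042,-0.0001,0,2],[0,0,0,0,0],[0,0,0,0,0]]'
python3 -m pendant '[[0,0.004,0.0,0,0],[0,0.006,0.0,0,0],[0,0,0,-0.02,0],[0,0,0,-0.03,0],[0,0,0,-0.03,0],[0,0,0,-0.03,0],[0,0,0,-0.03,0],[0,0,0,-0.03,0],[0,0,0,0,0],[0,0,0,0,0]]'
python3 look.py wrist w6; python3 look.py top t6
```

```text
t: 10.77
eef_pos: [0.5059, -0.1124, 0.2348]
tool_rot: [0.0, 0.969, -0.246, 0.0]
contact_force: [0.0, 0.1, 1.1]
gripper_width: 0.003
grasp_force: 0.0
t: 11.6
eef_pos: [0.5156, -0.1178, 0.4067]
tool_rot: [-0.0, 0.969, -0.247, 0.002]
contact_force: [0.4, 0.1, -1.5]
gripper_width: 0.005
grasp_force: 0.0
11.6 [ 0.516 -0.118  0.407] [-0.     0.969 -0.247  0.002] [ 0.03  0.23  0.09  1.91 -0.02  1.   -1.94] [ 0.4  0.1 -1.5]
turntable_center 0.79 [138. 175.] [ 0.5584 -0.0045  0.028 ] r 0.004 ang 55.7
pointer 0.46 [223. 271.] [ 0.4037 -0.0207  0.0125] r 0.153 ang -175.2
peg_1 0.83 [124.  46.] [ 0.6559 -0.0803  0.084 ] r 0.123 ang -35.9
peg_1 0.77 [120. 298.] [0.4621 0.0608 0.084 ] r 0.116 ang 143.7
peg_1 0.61 [252. 207.] [ 0.4855 -0.1048  0.084 ] r 0.12 ang -126.1
jar_yellow_center 0.91 [170. 235.] [ 0.4923 -0.014   0.065 ] r 0.064 ang -174.6
jar_blue_center 0.56 [ 80. 225.] [0.5459 0.0588 0.067 ] r 0.068 ang 98.6
jar_blue_center 0.51 [138. 175.] [ 0.5613 -0.022   0.067 ] r 0.015 ang -69.5
jar_red_center 0.95 [ 78. 124.] [ 6.274e-01 -3.000e-04  6.500e-02] r 0.072 ang 6.1
jar_red_center 0.19 [1
[... 740 characters left out ...]
0.084 ] r 0.125 ang 50.6
jar_yellow_center 0.65 [261. 214.] [ 0.4878 -0.0145  0.065 ] r 0.069 ang -174.6
jar_yellow_center 0.17 [262. 242.] [ 0.3973 -0.015   0.065 ] r 0.159 ang -177.5
jar_blue_center 0.57 [237. 195.] [0.5492 0.0618 0.067 ] r 0.07 ang 95.5
jar_red_center 0.73 [254. 169.] [0.6346 0.0054 0.065 ] r 0.08 ang 9.7
jar_red_center 0.2 [282. 190.] [ 0.563  -0.0854  0.065 ] r 0.078 ang -84.8
jar_black_center 0.73 [183. 178.] [0.611  0.2405 0.067 ] r 0.255 ang 77.5
jar_black_center 0.73 [253. 170.] [0.6313 0.0074 0.067 ] r 0.077 ang 11.6
jar_black_center 0.69 [281. 190.] [ 0.5648 -0.0817  0.067 ] r 0.074 ang -83.2
jar_black_center 0.69 [186. 251.] [0.3724 0.2297 0.067 ] r 0.3 ang 127.7
```

```bash
python3 -c "
import cv2
a=cv2.imread('pics/t6.png')[130:260,190:370];cv2.imwrite('pics/t6c.png',cv2.resize(a,None,fx=4,fy=4,interpolation=3))"
```

```text
(no output)
```

View pics/t6c.png

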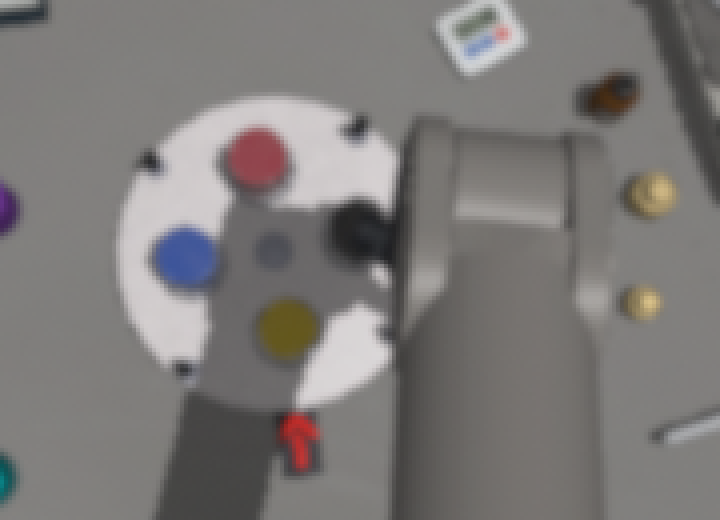

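After lifting clear, the crop shows the axis hub at (274,250), the yellow jar at (288,330) and the arrow at (300,445). They are in line to about 2–3 mm, and the wrist picture says about 1 mm, so it is within the 8 mm limit. The robot is well above everything, so I'm handing in.

```bash
python3 -c "
from station import bot
print(bot.hand_in())"
```

```text
the job is handed in; nothing more can be done
None
```

I turned the carousel about 115° clockwise so that the yellow jar stands at the front, about 1–3 mm off the line through the red arrow by my camera measurements. The arm was clear when I handed the job in; no verdict came back.

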